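# Dial the batch code on the marker's thumbwheel unit

## Robot

A 6-joint arm with a two-finger parallel gripper is mounted at the origin on a cart in front of the work surface, level with it; the furniture and walls round the work are solid. World frame = base frame: x ahead of the robot, y to its left, z up, the work surface at z = 0. Lengths are in m, angles in rad, forces in N, time in s.
With the tool pointing down it reaches from about 0.3 to 0.875 m from the base axis. Payload 6.4 kg.
Tool frame: the origin (TCP) lies at the centre of the arm's flange, where the gripper is bolted on; the fingertips stand 173 mm ahead of it and the grasp point (between the pads) lies ctrl.grip_point_offset ahead of it (ctrl.grip_point_offset is the distance from the TCP to the grasp point, in m); z points along the fingers, y is the direction in which the jaws open and shut (so a half turn about z gives the same grasp; the last joint's range is limited). The gripper opens to 85 mm and grips with 20 to 120 N. Pads are 22 mm wide; open, the fingers measure 114 mm over their backs; the gripper's body (76 mm by 85 mm) begins 54 mm behind the grasp point. The pads swing forward as they close: fully open they stand 13 mm farther back than shut.
Start: joints at [0.958, 0.181, 1.607, -0, 1.354, -0.206], TCP at [0.228, 0.528, 0.405] pointing down, gripper open.
Joint ranges: [-2.99, 2.99], [-0.89, 2.07], [0.3, 2.58], [-1.14, 4.28], [0, 2.63], [-3.12, 3.12]. Speed limits (rad/s): [2.57, 2.57, 3.01, 3.14, 3.14, 3.14].

## Interface

Orientations are given as a unit quaternion [w, x, y, z].
In Python, from bench import ctrl, cams, boxes_of, landmark_of gives the robot as it stands.
- The arm moves only by the shell command python3 -m handwheel 'ROWS'. ROWS is JSON, a list of rows, each an object with "offset": the shift along the tool's x, y, z in m, a list of three; "spin": the turn about the tool's z in degrees; "grip": the opening, from 0 (shut) to 1 (fully open). A call has 1 to 20 rows; each row is the pose to reach, as a shift and turn from the pose commanded when the call began, along the tool's axes at that moment; what a row does not reach only later rows make up. A row lasts 1/8 s, in which the tool goes at most 62.5 mm and 10.7 degrees, less where a joint would pass 70% of its speed; a pose out of reach is approached as far as the arm can. A call with a gripper value outside its range is refused whole. The fingers move at their own pace and stop on an object; the grip force is fixed at half the most. Time passes only in rows, so rows that repeat a pose let the fingers close. It gives the time, the measured TCP pose, the force and the opening at its end, in the units of the state.
- ctrl.get_obs(): the state, without advancing time (a new reading comes with each control period).
- cams.camera(name): name is "side" or "top"; returns a dict with "color" (480x640x3 uint8, red, green, blue), "camera_matrix" (3x3 intrinsics, pixels), "view" (4x4, takes a point from world to camera coordinates). Camera axes: x right, y up, looking along -z (the intrinsics and any distortion apply to the point x, -y, -z); pixel columns grow to the right and rows downward; lengths in m; the calibration is good to about 2 mm. A picture is of the moment at which its call begins. There is no depth.
- ctrl.hand_in(): hands the job in, once; it reports no verdict.
Trained networks look in a picture, given as the dict that the camera call returned (one of the last four; its "shot" number tells which), for a name from the list of things; names that differ only in an ending like _2 or _b are one class to them, and where a whole thing is asked for, a point or a joint stands for the part that bears it (a point fixed in the world has none). Each returns a list of dicts, best first, with "confidence" (0 to 1); they miss things now and then, are a little off and sometimes report something else, mostly with a low value. They report only what shows in the picture. A call takes as long as a camera call.
- boxes_of(picture, thing): "uv" ([column, row] in pixels, amid what is visible of it).
- landmark_of(picture, thing): "uv" ([column, row] in pixels: a listed point, or the origin of a listed thing).
The state is a dict: "time_s": time; "q": joint angles; "dq": joint speeds; "joint_efforts": joint torques, N m; "eef_pos": TCP position; "eef_rot": TCP orientation; "wrist_force": force on the tool from outside, world axes, zero at the start; "torque": the same for the moment, N m; "opening": opening from 0.0 (shut) to 1.0 (fully open).
Only numpy, scipy, OpenCV 4.12 (cv2) and the standard library are available. Lean on these libraries where they do the work, as an engineer would, in place of code of your own. Each camera call takes 0.05 s, during which the arm holds its last target.

## Task

Set the three thumbwheels of the batch-code unit to 4 7 2, read from left to right as seen from the robot, each digit squarely uppermost at its index marks. Roll them gently with a fingertip (the sprung wheels must not be pressed hard, never with more than 15 N), and only when the code is right, press the round enter key fully down and let it come up again. Leave the things lying around the unit where they are.

Things in the scene. Friction and masses are not known exactly. Their poses are not given: they have to be found in the camera images.
- code_unit: Low white box fixed to the worktop with three black thumbwheels standing out of slots in its flat top and a round key at its right end. Origin on the worktop, midway between the middle and right wheels; x to its back (away from the robot), y left, z up. x -46 to +46 mm, y -112 to +98, top z = 51; a foot plate (z 6 to 11) stands out 8 mm all round. Over 15 N on wheels or box (40 N on the key) spoils it.
- top_left (a point): Point fixed to the unit where the top of the left wheel's rim nominally is (unit x = 0, z = 65 mm). Black wheel, 44 mm diameter, 20 mm wide, smooth rim with white digits, axle along unit y. The real top is up to 3.5 mm higher or lower (worn bearings; differs for each wheel and each time, in no reading): feel for it. Pressed, it gives way 1 mm per 5 N, 5 mm at most.
- top_middle (a point): Point fixed to the unit where the top of the middle wheel's rim nominally is (unit x = 0, z = 65 mm). Black wheel, 44 mm diameter, 20 mm wide, smooth rim with white digits, axle along unit y. The real top is up to 3.5 mm higher or lower (worn bearings; differs for each wheel and each time, in no reading): feel for it. Pressed, it gives way 1 mm per 5 N, 5 mm at most.
- top_right (a point): Point fixed to the unit where the top of the right wheel's rim nominally is (unit x = 0, z = 65 mm). Black wheel, 44 mm diameter, 20 mm wide, smooth rim with white digits, axle along unit y. The real top is up to 3.5 mm higher or lower (worn bearings; differs for each wheel and each time, in no reading): feel for it. Pressed, it gives way 1 mm per 5 N, 5 mm at most.
- wheel_left (a joint): Left thumbwheel, at unit y = 72 mm. Value in rad = 0.6283 x the digit uppermost between its two black index marks; it grows when the top of the rim is rolled away from the front (to unit +x), 1 rad per 22 mm of rim. Stops at -0.2 and 5.85 rad (it does not roll from 9 on to 0). About 2.7 N of drag at the rim turns it; it stays where it is left.
- wheel_middle (a joint): Middle thumbwheel, at unit y = 24 mm. Value in rad = 0.6283 x the digit uppermost between its two black index marks; it grows when the top of the rim is rolled away from the front (to unit +x), 1 rad per 22 mm of rim. Stops at -0.2 and 5.85 rad (it does not roll from 9 on to 0). About 2.7 N of drag at the rim turns it; it stays where it is left.
- wheel_right (a joint): Right thumbwheel, at unit y = -24 mm. Value in rad = 0.6283 x the digit uppermost between its two black index marks; it grows when the top of the rim is rolled away from the front (to unit +x), 1 rad per 22 mm of rim. Stops at -0.2 and 5.85 rad (it does not roll from 9 on to 0). About 2.7 N of drag at the rim turns it; it stays where it is left.
- enter_key (a joint): Travel of the enter key in m: 0 up, 0.006 fully down. Round grey key 22 mm in diameter in a black collar (38 mm diameter, 12 mm high on the box top); the key stands 10 mm above the collar, moving straight down against a spring that needs 5 N at full travel; it comes up by itself.
- enter_key_top (a point): Centre of the top face of the enter key, at unit x = 0, y = -80 mm.
- hex_key: Bystander: loose dark L-shaped hex key, 26 x 83 x 7 mm, left of the unit. Origin at the middle of its underside.
- marking_tag: Bystander: loose flat plate 25 x 60 x 9 mm behind the unit. Origin at the middle of its underside.
- bush: Bystander: loose upright bush 24 mm in diameter, 25 mm high, behind the unit. Origin at the middle of its underside.

How it is judged:
By the outcome, as a careful person would: the job done as asked, in the order asked, and still so for the second after the job is handed in, with the robot touching nothing.
It also fails if it takes over 72 s, if anything falls off the work surface, if the arm or the gripper's body presses on something with over 40 N, if the wrist force passes 120 N, or if a joint passes its speed limit or range.

## Working session

There is one attempt and no reset: what is moved stays moved. The work goes in short steps, Python scripts to look and compute and a shell command to move; the robot and the scene stay as the last step left them, time stands still between calls to the robot, and variables do not carry over. Pictures are saved under pics/ and viewed, and the job is handed in when it is done.

```bash
mkdir -p pics; ls; cat > h.py <<'E'
import numpy as np,cv2
from bench import ctrl,cams,boxes_of,landmark_of
def ray(p,uv):
    K=np.array(p['camera_matrix']);V=np.array(p['view'])
    d=np.linalg.inv(K)@np.array([uv[0],uv[1],1.]);d=np.array([d[0],-d[1],-d[2]])
    R=V[:3,:3];return -R.T@V[:3,3],R.T@d
def at_z(p,uv,z):
    o,d=ray(p,uv);return o+d*(z-o[2])/d[2]
def tri(ps,uvs):
    A=np.zeros((3,3));b=np.zeros(3)
    for p,uv in zip(ps,uvs):
        o,d=ray(p,uv);d=d/np.linalg.norm(d);M=np.eye(3)-np.outer(d,d);A+=M;b+=M@o
    return np.linalg.solve(A,b)
def proj(p,X):
    V=np.array(p['view']);c=V[:3,:3]@X+V[:3,3];q=np.array(p['camera_matrix'])@np.array([c[0],-c[1],-c[2]]);return q[:2]/q[2]
def save(p,n):cv2.imwrite('pics/'+n+'.png',p['color'][:,:,::-1])
E
python3 - <<'E'
from h import *
t=cams.camera('top');s=cams.camera('side')
save(t,'t0');save(s,'s0')
print(t.keys(),np.array(t['view']).round(3),np.array(s['view']).round(3))
for n in ['code_unit','top_left','top_middle','top_right','enter_key_top','hex_key','marking_tag','bush']:
    a=landmark_of(t,n);b=landmark_of(s,n)
    print(n,a[:2],b[:2])
    if a and b:print(tri([t,s],[a[0]['uv'],b[0]['uv']]).round(4))
o=ctrl.get_obs();print(o, ctrl.grip_point_offset)
E
```

```text
pics
dict_keys(['color', 'camera_matrix', 'view', 'shot']) [[-0.013 -0.999 -0.042  0.171]
 [ 0.99  -0.019  0.137 -0.6  ]
 [-0.137 -0.04   0.99  -0.845]
 [ 0.     0.     0.     1.   ]] [[-0.937 -0.35   0.013  0.604]
 [ 0.193 -0.484  0.853 -0.112]
 [-0.292  0.802  0.521 -0.838]
 [ 0.     0.     0.     1.   ]]
code_unit [{'uv': [323.7, 268.2], 'confidence': 0.83}] [{'uv': [327.8, 281.7], 'confidence': 0.87}]
[0.5644 0.1557 0.0073]
top_left [{'uv': [283.2, 274.3], 'confidence': 0.82}] [{'uv': [328.3, 276.0], 'confidence': 0.84}]
[0.5464 0.2202 0.0677]
top_middle [{'uv': [308.3, 267.5], 'confidence': 0.61}] [{'uv': [326.9, 261.5], 'confidence': 0.84}]
[0.56   0.1792 0.0657]
top_right [{'uv': [336.5, 264.0], 'confidence': 0.67}] [{'uv': [330.3, 245.7], 'confidence': 0.76}]
[0.5675 0.1329 0.0674]
enter_key_top [{'uv': [369.8, 253.7], 'confidence': 0.52}] [{'uv': [334.7, 226.2], 'confidence': 0.51}]
[0.5808 0.0772 0.0741]
hex_key [{'uv': [241.8, 282.3], 'confidence': 0.51}] [{'uv': [303.8, 342.3], 'confidence': 0.92}]
[ 5.461e-01  3.046e-01 -4.000e-04]
marking_tag [{'uv': [306.4, 228.7], 'co
[... 248 characters left out ...]
{'time_s': 0.9, 'q': array([ 9.57711768e-01,  1.80783719e-01,  1.60702643e+00, -1.43667441e-05,
        1.35381739e+00, -2.06250313e-01]), 'dq': array([-4.57577363e-05, -1.95009581e-03, -3.95075909e-04,  5.90860203e-04,
       -2.56420576e-03, -1.00707314e-03]), 'joint_efforts': array([ 5.04099935e-04, -4.44829166e+01, -3.51688600e+01, -1.16319547e-04,
        4.94625056e-04,  1.21045002e-05]), 'eef_pos': array([0.22749062, 0.5280866 , 0.40468483]), 'eef_rot': array([-5.13908202e-07,  2.02015657e-01,  9.79382292e-01, -1.87954167e-05]), 'wrist_force': array([ 0.97609948, -0.3463342 , -0.02002472]), 'torque': array([-0.00558381, -0.00644109, -0.01052711]), 'opening': 0.9977003883761553} 0.1547
```

```bash
python3 - <<'E'
import cv2
t=cv2.imread('pics/t0.png');s=cv2.imread('pics/s0.png')
cv2.imwrite('pics/t0c.png',cv2.resize(t[200:310,225:405],None,fx=4.4,fy=4.4,interpolation=2))
cv2.imwrite('pics/s0c.png',cv2.resize(s[195:365,245:425],None,fx=3.5,fy=3.5,interpolation=2))
E
```

```text
(no output)
```

View pics/t0c.png

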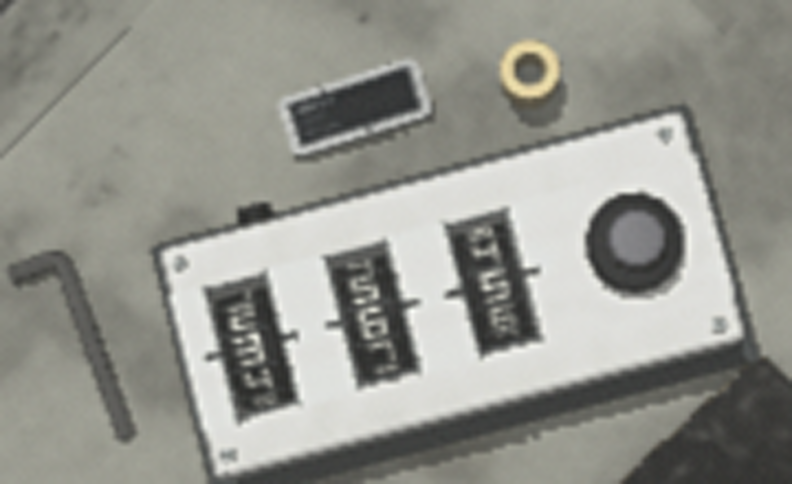

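View pics/s0c.png

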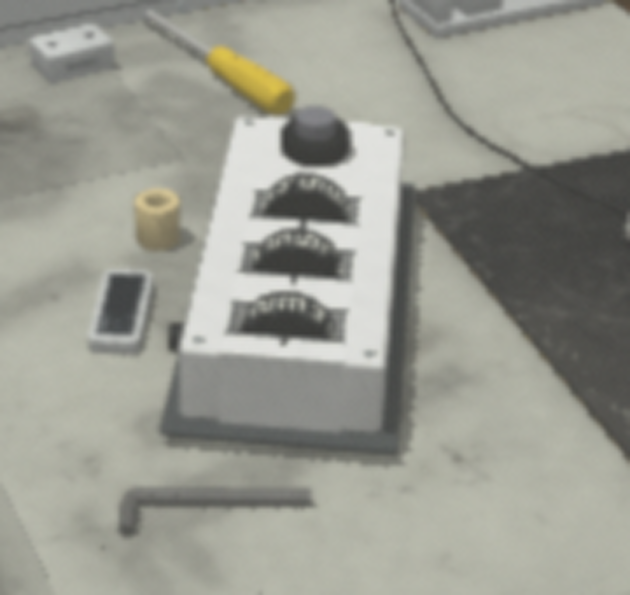

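View pics/t0.png

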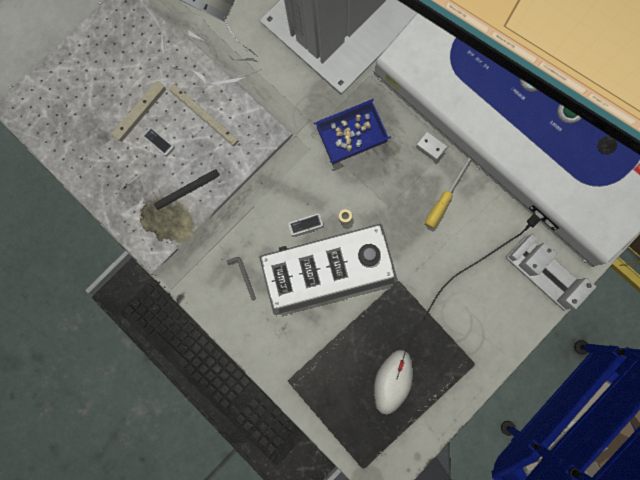

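View pics/s0.png

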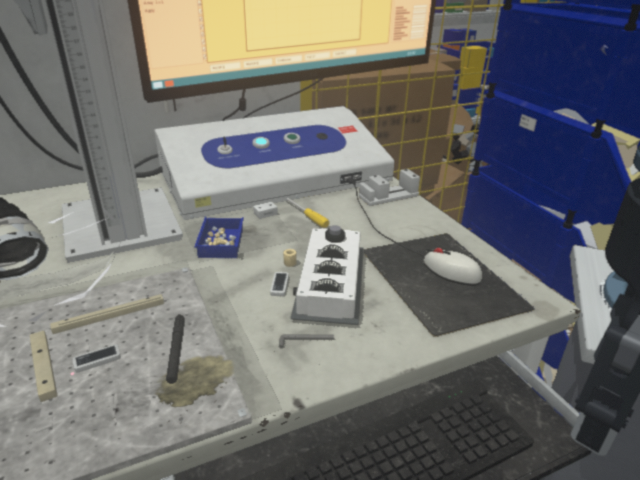

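```bash
cat >> h.py <<'E'
from scipy.optimize import least_squares
PTS={'top_left':[0,.072,.065],'top_middle':[0,.024,.065],'top_right':[0,-.024,.065],'enter_key_top':[0,-.08,.073]}
def U2W(pose,X):
    x,y,a=pose;c,s=np.cos(a),np.sin(a);return np.array([x+c*X[0]-s*X[1],y+s*X[0]+c*X[1],X[2]])
def rect(p,pose,yc,zc=.065,n=36,ppm=10,w=28):
    # map unit plane at z=zc : x +-n mm, y yc+-w/2 mm
    src=[];dst=[]
    H,W=2*n*ppm,w*ppm
    for (dx,dy,u,v) in [(n,w/2,0,0),(n,-w/2,W,0),(-n,-w/2,W,H),(-n,w/2,0,H)]:
        src.append(proj(p,U2W(pose,[dx/1000,yc+dy/1000,zc])));dst.append([u,v])
    M=cv2.getPerspectiveTransform(np.float32(src),np.float32(dst))
    return cv2.warpPerspective(p['color'][:,:,::-1],M,(W,H),flags=cv2.INTER_CUBIC)
E
python3 - <<'E'
from h import *
ps=[];obs=[]
for cam in ['top','side']:
  for k in range(2):
    p=cams.camera(cam)
    for n in list(PTS)+['code_unit']:
        a=landmark_of(p,n)
        if a and a[0]['confidence']>.4: obs.append((p,n,a[0]['uv']))
def r(v):
    return np.concatenate([proj(p,U2W(v,PTS.get(n,[0,0,0])))-uv for p,n,uv in obs])
s=least_squares(r,[.565,.156,.235],loss='soft_l1')
print(s.x,np.degrees(s.x[2]));print(r(s.x).reshape(-1,2).round(1).tolist(),[n for _,n,_ in obs])
np.save('pose.npy',s.x)
p=obs[0][0]
im=np.hstack([rect(p,s.x,y,n=30,ppm=9) for y in (.072,.024,-.024)]);print(im.shape)
cv2.imwrite('pics/r0.png',im)
p=obs[-1][0]
im=np.hstack([rect(p,s.x,y,n=30,ppm=9) for y in (.072,.024,-.024)])
cv2.imwrite('pics/r1.png',im)
E
```

```text
[0.56312698 0.1547582  0.22769082] 13.045723156549045
[[-1.0, 0.4], [2.1, 3.9], [2.1, -1.3], [0.7, 0.8], [0.6, -3.6], [-0.7, -1.9], [-1.3, 0.9], [1.2, -0.3], [-2.2, -1.3], [-0.8, -0.5], [-3.2, -0.5], [-0.3, -1.3], [1.9, 1.1], [4.3, -0.3], [0.9, 1.1], [-0.6, -0.2], [0.6, 2.0], [-1.2, -0.5], [2.0, 1.5]] ['top_left', 'top_middle', 'top_right', 'enter_key_top', 'code_unit', 'top_left', 'top_middle', 'top_right', 'enter_key_top', 'code_unit', 'top_left', 'top_middle', 'top_right', 'code_unit', 'top_left', 'top_middle', 'top_right', 'enter_key_top', 'code_unit']
(540, 756, 3)
```

View pics/r0.png

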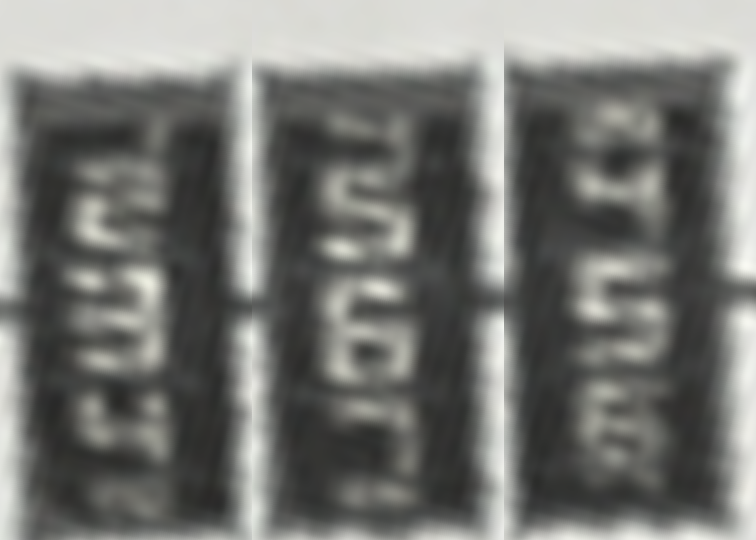

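View pics/r1.png

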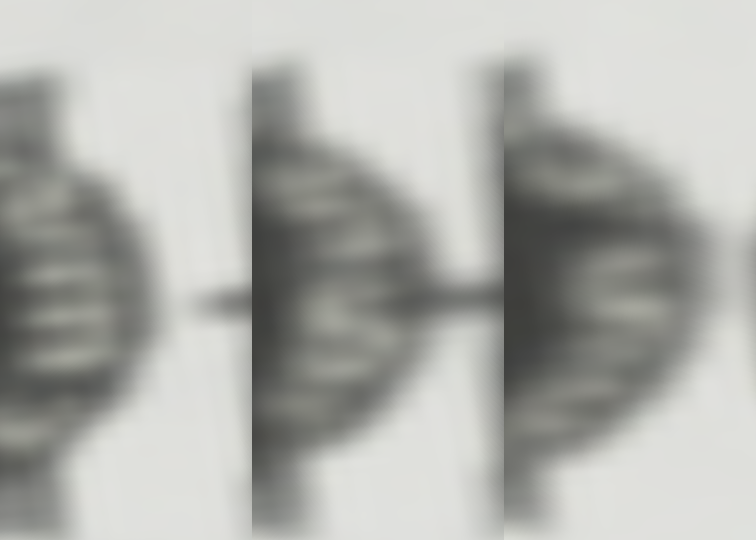

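```bash
cat >> h.py <<'E'
def quad(p,pose):
    c=[U2W(pose,[x,y,.051]) for x,y in [(-.046,-.112),(.046,-.112),(.046,.098),(-.046,.098)]]
    return np.float32([proj(p,q) for q in c])
def unroll(p,pose,yc,ztop=.065,ppm=10,half=26,w=20):
    # rows: rim arc s from +half (far) to -half (near)
    H,W=int(2*half*ppm),int(w*ppm)
    mx=np.zeros((H,W),np.float32);my=mx.copy()
    for i in range(H):
        s=half-i/ppm;a=s/22
        for j in (0,W-1):
            X=U2W(pose,[.022*np.sin(a),yc+(w/2-j/ppm)/1000,ztop-.022+.022*np.cos(a)])
            mx[i,j],my[i,j]=proj(p,X)
        mx[i]=np.linspace(mx[i,0],mx[i,-1],W);my[i]=np.linspace(my[i,0],my[i,-1],W)
    return cv2.remap(p['color'][:,:,::-1].copy(),mx,my,cv2.INTER_CUBIC)
E
python3 - <<'E'
from h import *
pose=np.load('pose.npy');t=cams.camera('top');s=cams.camera('side')
# edge alignment: maximise mean brightness step across the outline
def score(v,p):
    g=cv2.GaussianBlur(cv2.cvtColor(p['color'],cv2.COLOR_RGB2GRAY),(0,0),1.0).astype(np.float32)
    q0=quad(p,v);tot=0
    for i in range(4):
        a,b=q0[i],q0[(i+1)%4]
        n=np.array([b[1]-a[1],a[0]-b[0]]);n/=np.linalg.norm(n)
        if n@(q0.mean(0)-a)<0:n=-n
        tt=np.linspace(.05,.95,80)[:,None];L=a+(b-a)*tt
        f=lambda d:cv2.remap(g,(L+n*d)[:,0].astype(np.float32)[None],(L+n*d)[:,1].astype(np.float32)[None],cv2.INTER_LINEAR)
        tot+=np.mean(f(1)-f(-1))
    return tot
from scipy.optimize import differential_evolution
for ps in ([t],[s],[t,s]):
    r=differential_evolution(lambda v:-sum(score(v,p) for p in ps),[(pose[0]-.008,pose[0]+.008),(pose[1]-.008,pose[1]+.008),(pose[2]-.05,pose[2]+.05)],seed=1,maxiter=60)
    print(r.x.round(4),np.degrees(r.x[2]).round(2),r.fun)
np.save('pose.npy',r.x);v=r.x
for p,n in((t,'t1'),(s,'s1')):
    im=cv2.resize(p['color'][:,:,::-1],None,fx=4,fy=4,interpolation=2)
    cv2.polylines(im,[np.int32((quad(p,v)+.5)*4)],True,(0,0,255),1)
    for k,X in PTS.items():
        u=(proj(p,U2W(v,X))+.5)*4;cv2.circle(im,tuple(int(a) for a in u),4,(0,255,0),1)
    im=im[840:1280,980:1640] if n=='t1' else im[860:1340,1100:1560]
    cv2.imwrite('pics/'+n+'.png',im)
cols=[unroll(t,v,y) for y in (.072,.024,-.024)]
im=np.hstack(cols);
for k in range(-2,3): cv2.line(im,(0,int(260+k*138.2)),(600,int(260+k*138.2)),(0,0,255) if k==0 else (0,255,255),1)
cv2.imwrite('pics/u1.png',im);print(np.linalg.inv(np.array(t['view']))[:3,3])
E
```

```text
[0.5607 0.1554 0.2424] 13.89 -284.85076904296875
[0.5613 0.1565 0.2454] 14.06 -155.569091796875
[0.5608 0.1555 0.2423] 13.88 -434.73438
[0.48078224 0.12565216 0.92520568]
```

View pics/t1.png

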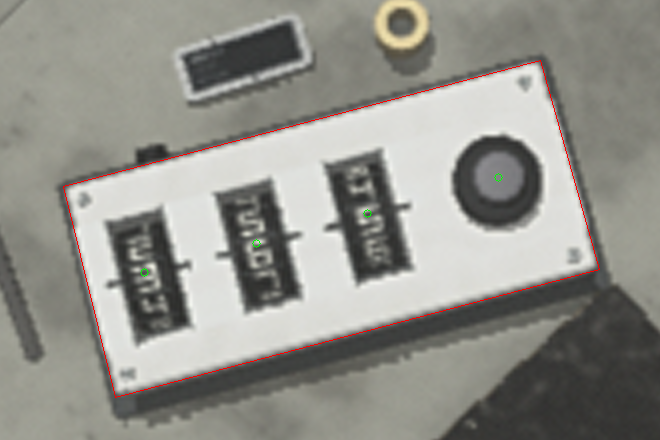

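View pics/s1.png

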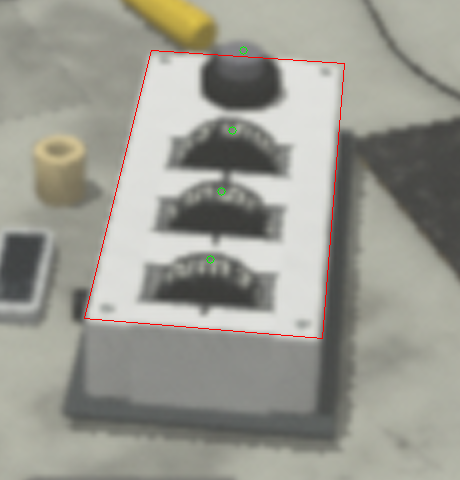

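View pics/u1.png

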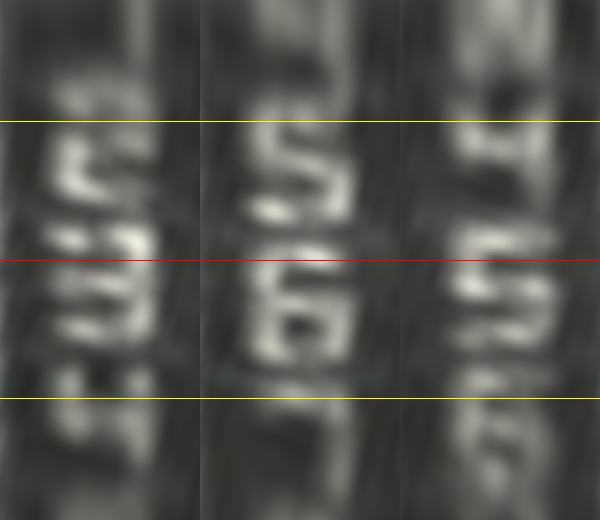

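```bash
cat >> h.py <<'E'
from scipy.spatial.transform import Rotation as Ro
def goto(ux,uy,tipz):
    o=ctrl.get_obs();v=np.load('pose.npy');w=o['eef_rot'];R=Ro.from_quat([w[1],w[2],w[3],w[0]]).as_matrix()
    T=U2W(v,[ux,uy,tipz+.173])
    ay=np.degrees(np.arctan2(R[1,1],R[0,1]));
    sp=-((np.degrees(v[2])+90-ay+90)%180-90)
    print('off',(R.T@(T-o['eef_pos'])).round(4),'spin',round(sp,2),'t',o['time_s'],'F',np.round(o['wrist_force'],2))
def where():
    o=ctrl.get_obs();v=np.load('pose.npy');d=o['eef_pos'];c,s=np.cos(v[2]),np.sin(v[2])
    x,y=d[0]-v[0],d[1]-v[1]
    print('unit tip mm',np.round([1e3*(c*x+s*y),1e3*(-s*x+c*y),1e3*(d[2]-.173)],2),'F',np.round(o['wrist_force'],2),'open',round(o['opening'],3),'t',o['time_s'])
E
python3 -c "
from h import *
goto(-.008,.072,.085);where()"
```

```text
off [-0.4036 -0.1578  0.1467] spin -37.19 t 2.2 F [-0.77 -0.81  0.34]
unit tip mm [-234.18  441.64  231.71] F [-0.77 -0.81  0.34] open 1.003 t 2.2
```

```bash
python3 -m handwheel '[{"offset":[-0.4036,-0.1578,0.1],"spin":-37.2,"grip":0},{"offset":[-0.4036,-0.1578,0.1],"spin":-37.2,"grip":0},{"offset":[-0.4036,-0.1578,0.1],"spin":-37.2,"grip":0},{"offset":[-0.4036,-0.1578,0.1],"spin":-37.2,"grip":0},{"offset":[-0.4036,-0.1578,0.1],"spin":-37.2,"grip":0},{"offset":[-0.4036,-0.1578,0.1],"spin":-37.2,"grip":0},{"offset":[-0.4036,-0.1578,0.1],"spin":-37.2,"grip":0},{"offset":[-0.4036,-0.1578,0.1],"spin":-37.2,"grip":0},{"offset":[-0.4036,-0.1578,0.1467],"spin":-37.2,"grip":0},{"offset":[-0.4036,-0.1578,0.1467],"spin":-37.2,"grip":0},{"offset":[-0.4036,-0.1578,0.1467],"spin":-37.2,"grip":0}]'; python3 -c "
from h import *
where();goto(-.008,.072,.074)
s=cams.camera('side');im=cv2.resize(s['color'][120:340,220:440],None,fx=2.7,fy=2.7);cv2.imwrite('pics/s2.png',im[:,:,::-1])"
```

```text
time_s: 3.58
eef_pos: [0.5357, 0.2242, 0.2591]
eef_rot: [0.0, -0.121, 0.993, 0.0]
wrist_force: [0.2, 0.5, 0.7]
opening: -0.001
unit tip mm [-7.9  72.72 86.09] F [0.22 0.51 0.69] open -0.001 t 3.575
off [ 0.0001 -0.0007  0.0121] spin 0.07 t 3.575 F [0.22 0.51 0.69]
```

View pics/s2.png

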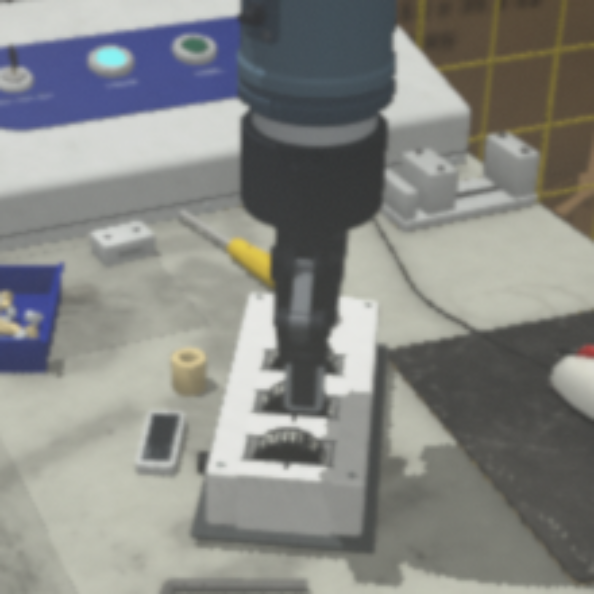

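```bash
python3 -c "
from h import *
s=cams.camera('side');v=np.load('pose.npy');print((proj(s,U2W(v,[-.008,.072,.086]))-[220,120])*2.7)"
python3 -m handwheel '[{"offset":[0,-0.0005,0.008],"spin":0,"grip":0},{"offset":[0,-0.0005,0.0145],"spin":0,"grip":0},{"offset":[0,-0.0005,0.0145],"spin":0,"grip":0}]'; python3 -c "
from h import *
where()"
```

```text
[304.1076141  401.42331442]
time_s: 4.05
eef_pos: [0.5354, 0.223, 0.2428]
eef_rot: [-0.001, -0.121, 0.993, -0.0]
wrist_force: [0.0, 0.4, -0.4]
opening: 0.001
unit tip mm [-8.46 71.57 69.75] F [ 0.01  0.41 -0.44] open 0.001 t 4.05
```

```bash
for i in 1; do python3 -m handwheel '[{"offset":[0,0,0.001],"spin":0,"grip":0},{"offset":[0,0,0.001],"spin":0,"grip":0}]'; done; python3 -c "
from h import *
where()"
python3 -m handwheel '[{"offset":[0,0,0.001],"spin":0,"grip":0},{"offset":[0,0,0.001],"spin":0,"grip":0}]';python3 -c "
from h import *
where()"
```

```text
time_s: 4.3
eef_pos: [0.5359, 0.223, 0.2425]
eef_rot: [0.0, -0.121, 0.993, -0.0]
wrist_force: [-0.2, -0.1, 0.7]
opening: -0.002
unit tip mm [-8.   71.46 69.53] F [-0.17 -0.06  0.66] open -0.002 t 4.3
time_s: 4.55
eef_pos: [0.5359, 0.223, 0.2415]
eef_rot: [-0.0, -0.121, 0.993, -0.0]
wrist_force: [0.2, -0.0, 0.1]
opening: -0.006
unit tip mm [-8.05 71.45 68.47] F [ 0.19 -0.05  0.12] open -0.006 t 4.55
```

```bash
python3 -m handwheel '[{"offset":[0,0,0.001],"spin":0,"grip":0},{"offset":[0,0,0.001],"spin":0,"grip":0}]'; python3 -c "
from h import *
where()"
python3 -m handwheel '[{"offset":[0,0,0.001],"spin":0,"grip":0},{"offset":[0,0,0.001],"spin":0,"grip":0}]';python3 -c "
from h import *
where()"
```

```text
time_s: 4.8
eef_pos: [0.5358, 0.223, 0.2404]
eef_rot: [-0.0, -0.121, 0.993, 0.0]
wrist_force: [0.7, -0.1, -0.1]
opening: 0.002
unit tip mm [-8.07 71.46 67.43] F [ 0.69 -0.15 -0.08] open 0.002 t 4.8
time_s: 5.05
eef_pos: [0.5358, 0.223, 0.2394]
eef_rot: [-0.0, -0.121, 0.993, 0.0]
wrist_force: [-0.2, -0.7, 0.5]
opening: -0.003
unit tip mm [-8.1  71.48 66.38] F [-0.2  -0.67  0.45] open -0.003 t 5.05
```

```bash
python3 -m handwheel '[{"offset":[0,0,0.001],"spin":0,"grip":0},{"offset":[0,0,0.001],"spin":0,"grip":0}]'; python3 -c "
from h import *
where()"
python3 -m handwheel '[{"offset":[0,0,0.001],"spin":0,"grip":0},{"offset":[0,0,0.001],"spin":0,"grip":0}]';python3 -c "
from h import *
where()"
```

```text
time_s: 5.3
eef_pos: [0.5358, 0.223, 0.2384]
eef_rot: [-0.0, -0.121, 0.993, -0.0]
wrist_force: [-1.0, -0.0, -0.6]
opening: -0.002
unit tip mm [-8.08 71.48 65.41] F [-0.95 -0.05 -0.59] open -0.002 t 5.3
time_s: 5.55
eef_pos: [0.5358, 0.223, 0.2374]
eef_rot: [-0.0, -0.121, 0.993, -0.0]
wrist_force: [-0.2, 0.5, 0.5]
opening: -0.003
unit tip mm [-8.07 71.49 64.4 ] F [-0.25  0.49  0.53] open -0.003 t 5.55
```

```bash
python3 -m handwheel '[{"offset":[0,0,0.001],"spin":0,"grip":0},{"offset":[0,0,0.001],"spin":0,"grip":0}]'; python3 -c "
from h import *
where()"
python3 -m handwheel '[{"offset":[0,0,0.001],"spin":0,"grip":0},{"offset":[0,0,0.001],"spin":0,"grip":0}]';python3 -c "
from h import *
where()"
```

```text
time_s: 5.8
eef_pos: [0.5358, 0.223, 0.2364]
eef_rot: [-0.0, -0.121, 0.993, -0.0]
wrist_force: [-0.1, 0.6, -0.9]
opening: -0.002
unit tip mm [-8.09 71.47 63.39] F [-0.1   0.61 -0.93] open -0.002 t 5.8
time_s: 6.05
eef_pos: [0.5358, 0.223, 0.2354]
eef_rot: [-0.0, -0.121, 0.993, -0.0]
wrist_force: [0.2, 0.1, -0.2]
opening: -0.0
unit tip mm [-8.09 71.47 62.4 ] F [ 0.24  0.07 -0.16] open -0.0 t 6.05
```

```bash
python3 -m handwheel '[{"offset":[0,0,0.001],"spin":0,"grip":0},{"offset":[0,0,0.001],"spin":0,"grip":0}]'; python3 -c "
from h import *
where();s=cams.camera('side');im=cv2.resize(s['color'][200:320,270:390],None,fx=4.5,fy=4.5);cv2.imwrite('pics/s3.png',im[:,:,::-1])"
```

```text
time_s: 6.3
eef_pos: [0.5359, 0.223, 0.2347]
eef_rot: [0.0, -0.121, 0.993, -0.0]
wrist_force: [0.4, 0.2, 2.1]
opening: -0.001
unit tip mm [-7.96 71.47 61.71] F [0.36 0.24 2.08] open -0.001 t 6.3
```

View pics/s3.png

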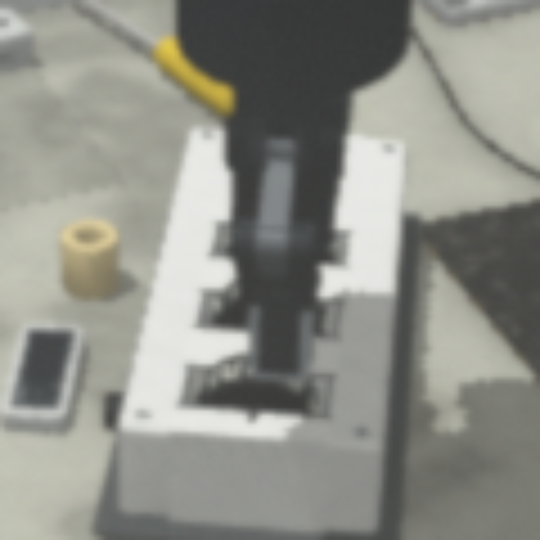

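```bash
python3 -m handwheel '[{"offset":[0,0,0.0008],"spin":0,"grip":0},{"offset":[0,0,0.0015],"spin":0,"grip":0},{"offset":[0,0,0.0015],"spin":0,"grip":0}]'; python3 -c "
from h import *
where()"
```

```text
time_s: 6.72
eef_pos: [0.536, 0.2231, 0.2336]
eef_rot: [0.0, -0.121, 0.993, -0.0]
wrist_force: [-2.9, -0.3, 7.4]
opening: 0.0
unit tip mm [-7.92 71.52 60.6 ] F [-2.91 -0.28  7.37] open 0.0 t 6.725
```

```bash
python3 -m handwheel '[{"offset":[-0.004,0,0],"spin":0,"grip":0},{"offset":[-0.008,0,0],"spin":0,"grip":0},{"offset":[-0.012,0,0],"spin":0,"grip":0},{"offset":[-0.0155,0,0],"spin":0,"grip":0},{"offset":[-0.0165,0,0],"spin":0,"grip":0},{"offset":[-0.0165,0,0],"spin":0,"grip":0}]'; python3 -c "
from h import *
where()"
python3 -m handwheel '[{"offset":[0,0,-0.01],"spin":0,"grip":0},{"offset":[0,0,-0.03],"spin":0,"grip":0},{"offset":[0.06,0,-0.06],"spin":0,"grip":0},{"offset":[0.12,0,-0.07],"spin":0,"grip":0},{"offset":[0.16,0,-0.07],"spin":0,"grip":0},{"offset":[0.16,0,-0.07],"spin":0,"grip":0}]'; cat >> h.py <<'E'
def look(n,zt=(.0621,.065,.065)):
    t=cams.camera('top');save(t,n+'_full');v=np.load('pose.npy')
    im=np.hstack([unroll(t,v,y,z) for y,z in zip((.072,.024,-.024),zt)])
    for k in range(-2,3): cv2.line(im,(0,int(260+k*138.2)),(600,int(260+k*138.2)),(0,0,255) if k==0 else (0,255,255),1)
    cv2.imwrite('pics/'+n+'.png',im)
E
python3 -c "
from h import *
where();look('u2')"
```

```text
time_s: 7.48
eef_pos: [0.5521, 0.2271, 0.2337]
eef_rot: [0.0, -0.121, 0.993, 0.0]
wrist_force: [-2.1, -0.0, 6.4]
opening: -0.001
unit tip mm [ 8.74 71.52 60.68] F [-2.06 -0.02  6.42] open -0.001 t 7.475
time_s: 8.22
eef_pos: [0.3941, 0.1883, 0.3037]
eef_rot: [-0.0, -0.121, 0.993, -0.0]
wrist_force: [0.3, -0.2, -0.7]
opening: -0.001
unit tip mm [-153.96   71.82  130.65] F [ 0.32 -0.18 -0.65] open -0.001 t 8.225
```

View pics/u2.png

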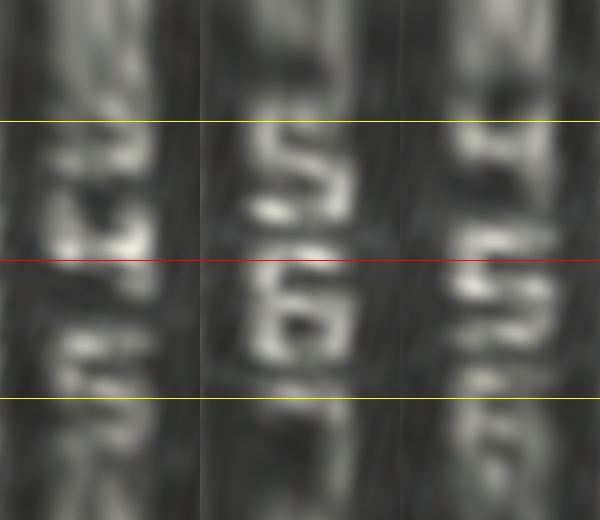

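```bash
cat >> h.py <<'E'
def prof(t,zt):
    v=np.load('pose.npy')
    for y,z in zip((.072,.024,-.024),zt):
        g=cv2.cvtColor(unroll(t,v,y,z),cv2.COLOR_BGR2GRAY).astype(float)[:,45:155]
        m=cv2.GaussianBlur(g.max(1)[:,None],(0,0),4).ravel()
        mins=[(round(26-i/10,1),int(m[i])) for i in range(60,460) if m[i]==m[max(0,i-40):i+41].min()]
        print(y,'gaps s mm',mins)
E
python3 -c "
from h import *
t=cams.camera('top');prof(t,(.0621,.065,.065));v=np.load('pose.npy')
im=np.hstack([rect(t,v,y,zc=.051,n=26,ppm=10,w=26) for y in (.072,.024,-.024)])
# marks: dark rows in the columns at the sides
for k in range(3):
    c=cv2.cvtColor(im[:,k*260:(k+1)*260],cv2.COLOR_BGR2GRAY).astype(float)
    for a in (c[200:320,2:10],c[200:320,-10:-2]):
        m=255-a.mean(1);m-=np.median(m);m=np.clip(m-20,0,None);print(k, round(26-(200+(m*np.arange(120)).sum()/m.sum())/10,2))
cv2.line(im,(0,260),(780,260),(0,0,255),1);cv2.imwrite('pics/m2.png',im)"
```

```text
0.072 gaps s mm [(17.1, 127), (7.6, 89), (-5.1, 69)]
0.024 gaps s mm [(18.5, 105), (2.7, 106), (-5.3, 166), (-11.3, 97), (-17.7, 102)]
-0.024 gaps s mm [(17.1, 91), (5.0, 94), (-9.7, 95)]
0 0.14
0 0.27
1 -0.07
1 0.42
2 -0.25
2 0.51
```

View pics/m2.png

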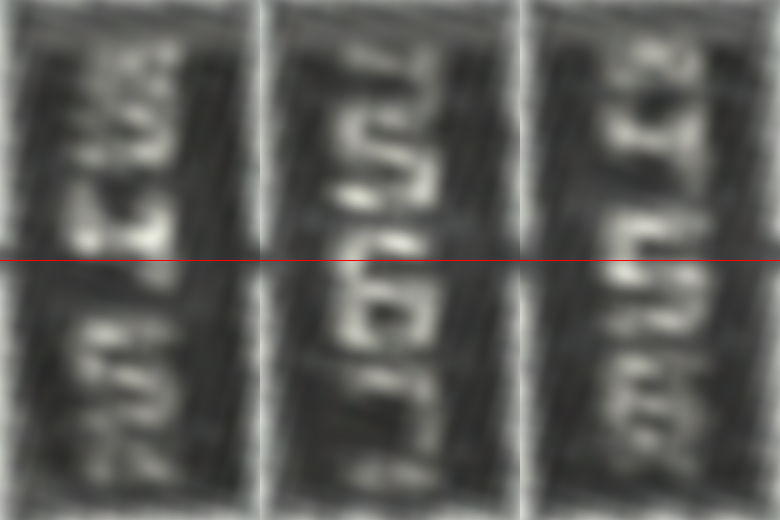

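```bash
python3 -m handwheel '[{"offset":[-0.05,-0.0478,0],"spin":0,"grip":0},{"offset":[-0.1,-0.0478,0.02],"spin":0,"grip":0},{"offset":[-0.145,-0.0478,0.045],"spin":0,"grip":0},{"offset":[-0.145,-0.0478,0.06],"spin":0,"grip":0},{"offset":[-0.145,-0.0478,0.06],"spin":0,"grip":0}]'; python3 -c "
from h import *
where()"
```

```text
time_s: 8.95
eef_pos: [0.5485, 0.1769, 0.2411]
eef_rot: [-0.002, -0.121, 0.993, 0.0]
wrist_force: [-0.8, 0.2, -0.3]
opening: -0.002
unit tip mm [-6.85 23.67 68.08] F [-0.78  0.25 -0.35] open -0.002 t 8.95
```

```bash
python3 -m handwheel '[{"offset":[0,0,0],"spin":0,"grip":0},{"offset":[0,0,0.0005],"spin":0,"grip":0},{"offset":[0,0,0.001],"spin":0,"grip":0},{"offset":[0,0,0.001],"spin":0,"grip":0}]'; python3 -c "
from h import *
where()"
python3 -m handwheel '[{"offset":[0,0,0.001],"spin":0,"grip":0},{"offset":[0,0,0.001],"spin":0,"grip":0}]'; python3 -c "
from h import *
where()"
```

```text
time_s: 9.45
eef_pos: [0.5487, 0.177, 0.2426]
eef_rot: [0.0, -0.121, 0.993, -0.0]
wrist_force: [0.1, 0.6, -0.3]
opening: -0.002
unit tip mm [-6.57 23.7  69.62] F [ 0.07  0.61 -0.28] open -0.002 t 9.45
time_s: 9.7
eef_pos: [0.5487, 0.1769, 0.2409]
eef_rot: [-0.0, -0.121, 0.993, -0.0]
wrist_force: [0.2, -0.4, 1.2]
opening: 0.002
unit tip mm [-6.61 23.66 67.92] F [ 0.16 -0.36  1.21] open 0.002 t 9.7
```

```bash
python3 -m handwheel '[{"offset":[0,0,0.001],"spin":0,"grip":0},{"offset":[0,0,0.001],"spin":0,"grip":0}]'; python3 -c "
from h import *
where()"
```

```text
time_s: 9.95
eef_pos: [0.5487, 0.1769, 0.2398]
eef_rot: [-0.0, -0.121, 0.993, 0.0]
wrist_force: [-0.8, 0.4, -0.5]
opening: 0.002
unit tip mm [-6.59 23.67 66.79] F [-0.83  0.4  -0.46] open 0.002 t 9.95
```

```bash
python3 -m handwheel '[{"offset":[0.0025,0,0],"spin":0,"grip":0},{"offset":[0.0025,0,0.001],"spin":0,"grip":0},{"offset":[0.0025,0,0.001],"spin":0,"grip":0}]'; python3 -c "
from h import *
where()"
python3 -m handwheel '[{"offset":[0,0,0.001],"spin":0,"grip":0},{"offset":[0,0,0.001],"spin":0,"grip":0}]'; python3 -c "
from h import *
where()"
```

```text
time_s: 10.32
eef_pos: [0.5463, 0.1763, 0.2389]
eef_rot: [-0.0, -0.121, 0.993, -0.0]
wrist_force: [-0.3, 0.2, -0.5]
opening: 0.0
unit tip mm [-9.1  23.67 65.91] F [-0.27  0.16 -0.52] open 0.0 t 10.325
time_s: 10.58
eef_pos: [0.5463, 0.1764, 0.2379]
eef_rot: [-0.0, -0.121, 0.993, 0.0]
wrist_force: [0.7, 0.6, -1.1]
opening: -0.003
unit tip mm [-9.05 23.7  64.9 ] F [ 0.68  0.62 -1.1 ] open -0.003 t 10.575
```

```bash
python3 -m handwheel '[{"offset":[0,0,0.001],"spin":0,"grip":0},{"offset":[0,0,0.001],"spin":0,"grip":0}]'; python3 -c "
from h import *
where()"
```

```text
time_s: 10.82
eef_pos: [0.5464, 0.1764, 0.2372]
eef_rot: [0.0, -0.121, 0.993, -0.0]
wrist_force: [-0.8, -0.8, 2.7]
opening: -0.001
unit tip mm [-8.97 23.68 64.2 ] F [-0.78 -0.83  2.73] open -0.001 t 10.825
```

```bash
python3 -m handwheel '[{"offset":[0,0,0.0008],"spin":0,"grip":0},{"offset":[0,0,0.0013],"spin":0,"grip":0},{"offset":[0,0,0.0013],"spin":0,"grip":0}]'; python3 -c "
from h import *
where()"
python3 -m handwheel '[{"offset":[-0.004,0,0],"spin":0,"grip":0},{"offset":[-0.008,0,0],"spin":0,"grip":0},{"offset":[-0.012,0,0],"spin":0,"grip":0},{"offset":[-0.016,0,0],"spin":0,"grip":0},{"offset":[-0.0176,0,0],"spin":0,"grip":0},{"offset":[-0.0176,0,0],"spin":0,"grip":0}]'; python3 -c "
from h import *
where()"
```

```text
time_s: 11.2
eef_pos: [0.5465, 0.1764, 0.2362]
eef_rot: [0.0, -0.121, 0.993, -0.0]
wrist_force: [-2.9, 0.1, 6.6]
opening: 0.002
unit tip mm [-8.92 23.68 63.24] F [-2.88  0.08  6.55] open 0.002 t 11.2
time_s: 11.95
eef_pos: [0.5637, 0.1807, 0.2363]
eef_rot: [0.0, -0.121, 0.993, 0.0]
wrist_force: [-2.0, -1.8, 5.8]
opening: 0.001
unit tip mm [ 8.86 23.73 63.33] F [-1.96 -1.84  5.83] open 0.001 t 11.95
```

```bash
python3 -m handwheel '[{"offset":[0,0,-0.004],"spin":0,"grip":0},{"offset":[0,0,-0.01],"spin":0,"grip":0},{"offset":[-0.0009,-0.02,-0.01],"spin":0,"grip":0},{"offset":[-0.0009,-0.0477,-0.008],"spin":0,"grip":0},{"offset":[-0.0009,-0.0477,-0.0065],"spin":0,"grip":0},{"offset":[-0.0009,-0.0477,-0.0065],"spin":0,"grip":0}]'; python3 -c "
from h import *
where()"
```

```text
time_s: 12.7
eef_pos: [0.5757, 0.134, 0.2418]
eef_rot: [-0.0, -0.12, 0.993, 0.0]
wrist_force: [0.3, 0.2, -0.1]
opening: 0.0
unit tip mm [  9.27 -24.45  68.84] F [ 0.31  0.25 -0.1 ] open 0.0 t 12.7
```

```bash
python3 -m handwheel '[{"offset":[0,0,0.001],"spin":0,"grip":0},{"offset":[0,0,0.001],"spin":0,"grip":0}]'; python3 -c "
from h import *
where()"
```

```text
time_s: 12.95
eef_pos: [0.5756, 0.135, 0.2411]
eef_rot: [-0.0, -0.121, 0.993, 0.0]
wrist_force: [0.5, 0.6, -0.2]
opening: 0.002
unit tip mm [  9.39 -23.46  68.07] F [ 0.54  0.55 -0.24] open 0.002 t 12.95
```

```bash
python3 -m handwheel '[{"offset":[0,0,0.001],"spin":0,"grip":0},{"offset":[0,0,0.001],"spin":0,"grip":0}]'; python3 -c "
from h import *
where()"
```

```text
time_s: 13.2
eef_pos: [0.5757, 0.1347, 0.2401]
eef_rot: [-0.0, -0.121, 0.993, -0.0]
wrist_force: [-0.4, -0.3, -0.2]
opening: -0.001
unit tip mm [  9.44 -23.77  67.12] F [-0.39 -0.29 -0.16] open -0.001 t 13.2
```

```bash
python3 -m handwheel '[{"offset":[0,0,0.001],"spin":0,"grip":0},{"offset":[0,0,0.001],"spin":0,"grip":0}]'; python3 -c "
from h import *
where()"
```

```text
time_s: 13.45
eef_pos: [0.5758, 0.1345, 0.2392]
eef_rot: [0.0, -0.121, 0.993, 0.0]
wrist_force: [0.2, -1.1, 0.9]
opening: 0.002
unit tip mm [  9.51 -23.99  66.19] F [ 0.22 -1.12  0.89] open 0.002 t 13.45
```

```bash
python3 -m handwheel '[{"offset":[0,0,0.001],"spin":0,"grip":0},{"offset":[0,0,0.001],"spin":0,"grip":0}]'; python3 -c "
from h import *
where()"
```

```text
time_s: 13.7
eef_pos: [0.5759, 0.1345, 0.2385]
eef_rot: [0.0, -0.121, 0.993, 0.0]
wrist_force: [0.2, 0.6, 2.6]
opening: 0.003
unit tip mm [  9.57 -24.04  65.47] F [0.16 0.57 2.61] open 0.003 t 13.7
```

```bash
python3 -m handwheel '[{"offset":[0,0,0.0008],"spin":0,"grip":0},{"offset":[0,0,0.0013],"spin":0,"grip":0},{"offset":[0,0,0.0013],"spin":0,"grip":0}]'; python3 -c "
from h import *
where()"
python3 -m handwheel '[{"offset":[0.004,0,0],"spin":0,"grip":0},{"offset":[0.008,0,0],"spin":0,"grip":0},{"offset":[0.012,0,0],"spin":0,"grip":0},{"offset":[0.016,0,0],"spin":0,"grip":0},{"offset":[0.0195,0,0],"spin":0,"grip":0},{"offset":[0.0195,0,0],"spin":0,"grip":0}]'; python3 -c "
from h import *
where()"
```

```text
time_s: 14.08
eef_pos: [0.5759, 0.1345, 0.2375]
eef_rot: [0.0, -0.121, 0.993, -0.0]
wrist_force: [-3.9, 0.9, 7.6]
opening: -0.001
unit tip mm [  9.64 -24.03  64.54] F [-3.94  0.89  7.56] open -0.001 t 14.075
time_s: 14.82
eef_pos: [0.5573, 0.1299, 0.2378]
eef_rot: [0.001, -0.121, 0.993, -0.0]
wrist_force: [1.3, 2.1, 6.0]
opening: -0.003
unit tip mm [ -9.53 -24.07  64.78] F [1.3  2.06 6.02] open -0.003 t 14.825
```

```bash
python3 -m handwheel '[{"offset":[0,0,-0.004],"spin":0,"grip":0},{"offset":[0,0,-0.02],"spin":0,"grip":0},{"offset":[0.05,0,-0.04],"spin":0,"grip":0},{"offset":[0.11,0,-0.05],"spin":0,"grip":0},{"offset":[0.14,0,-0.05],"spin":0,"grip":0},{"offset":[0.14,0,-0.05],"spin":0,"grip":0}]'; python3 -c "
from h import *
where();z=(.0621,.0646,.066);look('u3',z);t=cams.camera('top');prof(t,z)"
```

```text
time_s: 15.58
eef_pos: [0.4191, 0.0961, 0.2872]
eef_rot: [-0.0, -0.121, 0.993, -0.0]
wrist_force: [0.9, -0.4, 0.1]
opening: -0.003
unit tip mm [-151.8   -23.76  114.2 ] F [ 0.86 -0.39  0.1 ] open -0.003 t 15.575
0.072 gaps s mm [(17.1, 124), (7.6, 90), (-5.1, 69)]
0.024 gaps s mm [(7.0, 103), (-6.3, 76)]
-0.024 gaps s mm [(13.3, 116), (-1.2, 87), (-13.4, 74)]
```

View pics/u3.png

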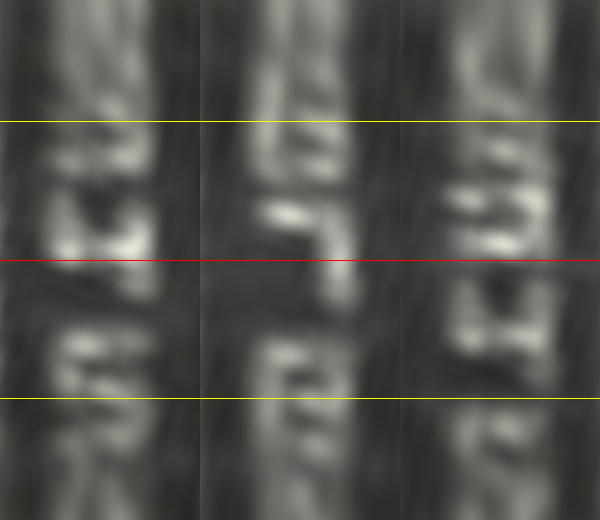

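```bash
python3 -m handwheel '[{"offset":[-0.05,0,0],"spin":0,"grip":0},{"offset":[-0.11,0,0.01],"spin":0,"grip":0},{"offset":[-0.15,0,0.025],"spin":0,"grip":0},{"offset":[-0.1622,0,0.038],"spin":0,"grip":0},{"offset":[-0.1622,0,0.0445],"spin":0,"grip":0},{"offset":[-0.1622,0,0.0445],"spin":0,"grip":0},{"offset":[-0.1622,0,0.0445],"spin":0,"grip":0}]'; python3 -c "
from h import *
where()"
```

```text
time_s: 16.55
eef_pos: [0.5782, 0.1351, 0.2429]
eef_rot: [0.0, -0.121, 0.993, -0.0]
wrist_force: [0.4, -0.3, 0.2]
opening: -0.0
unit tip mm [ 11.99 -24.03  69.9 ] F [ 0.35 -0.3   0.21] open -0.0 t 16.55
```

```bash
python3 -m handwheel '[{"offset":[0,0,0.001],"spin":0,"grip":0},{"offset":[0,0,0.002],"spin":0,"grip":0},{"offset":[0,0,0.003],"spin":0,"grip":0},{"offset":[0,0,0.003],"spin":0,"grip":0}]'; python3 -c "
from h import *
where()"
```

```text
time_s: 17.05
eef_pos: [0.5783, 0.1351, 0.2394]
eef_rot: [-0.0, -0.121, 0.993, 0.0]
wrist_force: [0.4, -0.0, -0.3]
opening: -0.001
unit tip mm [ 12.1  -24.03  66.35] F [ 0.39 -0.02 -0.31] open -0.001 t 17.05
```

```bash
python3 -m handwheel '[{"offset":[0.0017,0,0],"spin":0,"grip":0},{"offset":[0.0017,0,0.0009],"spin":0,"grip":0},{"offset":[0.0017,0,0.0009],"spin":0,"grip":0}]'; python3 -c "
from h import *
where()"
```

```text
time_s: 17.42
eef_pos: [0.5767, 0.1347, 0.2386]
eef_rot: [-0.0, -0.121, 0.993, -0.0]
wrist_force: [-1.0, 0.0, 2.4]
opening: 0.004
unit tip mm [ 10.41 -24.01  65.61] F [-1.03  0.04  2.39] open 0.004 t 17.425
```

```bash
python3 -m handwheel '[{"offset":[0,0,0.0007],"spin":0,"grip":0},{"offset":[0,0,0.0013],"spin":0,"grip":0},{"offset":[0,0,0.0013],"spin":0,"grip":0}]'; python3 -c "
from h import *
where()"
```

```text
time_s: 17.8
eef_pos: [0.5769, 0.1348, 0.2377]
eef_rot: [0.0, -0.121, 0.993, -0.0]
wrist_force: [-1.5, -0.2, 5.7]
opening: 0.001
unit tip mm [ 10.67 -24.01  64.71] F [-1.51 -0.16  5.68] open 0.001 t 17.8
```

```bash
python3 -m handwheel '[{"offset":[0.004,0,0.0002],"spin":0,"grip":0},{"offset":[0.008,0,0.0004],"spin":0,"grip":0},{"offset":[0.012,0,0.0004],"spin":0,"grip":0},{"offset":[0.016,0,0.0004],"spin":0,"grip":0},{"offset":[0.0195,0,0.0004],"spin":0,"grip":0},{"offset":[0.0208,0,0.0004],"spin":0,"grip":0},{"offset":[0.0208,0,0.0004],"spin":0,"grip":0}]'; python3 -c "
from h import *
where()"
python3 -m handwheel '[{"offset":[0,0,-0.004],"spin":0,"grip":0},{"offset":[0,0,-0.02],"spin":0,"grip":0},{"offset":[0.05,0.03,-0.04],"spin":0,"grip":0},{"offset":[0.11,0.06,-0.05],"spin":0,"grip":0},{"offset":[0.14,0.09,-0.05],"spin":0,"grip":0},{"offset":[0.14,0.0957,-0.05],"spin":0,"grip":0}]'; python3 -c "
from h import *
where();z=(.0621,.0646,.066);look('u4',z);t=cams.camera('top');prof(t,z)"
```

```text
time_s: 18.68
eef_pos: [0.5572, 0.1298, 0.2378]
eef_rot: [0.001, -0.121, 0.993, 0.0]
wrist_force: [1.2, 0.7, 5.9]
opening: -0.0
unit tip mm [ -9.67 -24.07  64.77] F [1.19 0.66 5.9 ] open -0.0 t 18.675
time_s: 19.42
eef_pos: [0.3949, 0.1899, 0.287]
eef_rot: [-0.001, -0.122, 0.993, -0.0]
wrist_force: [0.6, 0.6, 0.1]
opening: 0.001
unit tip mm [-152.79   73.12  114.01] F [0.59 0.61 0.14] open 0.001 t 19.425
0.072 gaps s mm [(17.1, 127), (7.6, 89), (-5.1, 70)]
0.024 gaps s mm [(7.0, 105), (-6.4, 76)]
-0.024 gaps s mm [(8.6, 82), (-6.5, 92)]
```

View pics/u4.png

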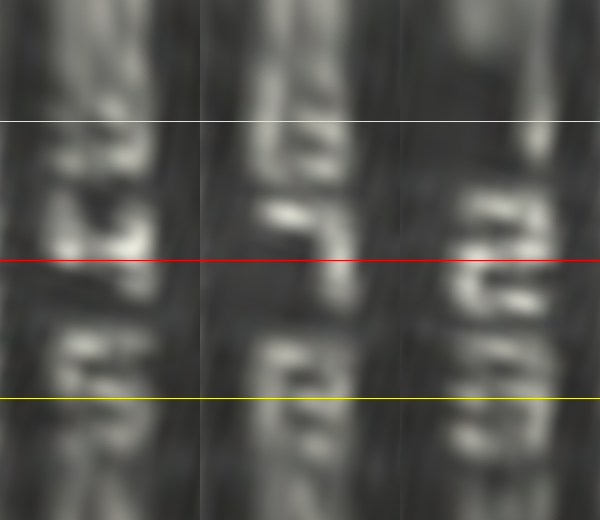

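```bash
python3 -m handwheel '[{"offset":[-0.05,-0.001,0],"spin":0,"grip":0},{"offset":[-0.11,-0.001,0.01],"spin":0,"grip":0},{"offset":[-0.145,-0.001,0.025],"spin":0,"grip":0},{"offset":[-0.1535,-0.001,0.038],"spin":0,"grip":0},{"offset":[-0.1535,-0.001,0.0475],"spin":0,"grip":0},{"offset":[-0.1535,-0.001,0.0485],"spin":0,"grip":0},{"offset":[-0.1535,-0.001,0.0485],"spin":0,"grip":0}]'; python3 -c "
from h import *
where()"
```

```text
time_s: 20.4
eef_pos: [0.5463, 0.2248, 0.2387]
eef_rot: [-0.0, -0.121, 0.993, -0.0]
wrist_force: [-0.0, 0.3, 0.3]
opening: 0.002
unit tip mm [ 2.51 70.75 65.67] F [-0.04  0.34  0.29] open 0.002 t 20.4
```

```bash
python3 -m handwheel '[{"offset":[0,0,0.001],"spin":0,"grip":0},{"offset":[0,0,0.002],"spin":0,"grip":0},{"offset":[0,0,0.0025],"spin":0,"grip":0},{"offset":[0,0,0.0025],"spin":0,"grip":0}]'; python3 -c "
from h import *
where()"
```

```text
time_s: 20.9
eef_pos: [0.5469, 0.2249, 0.2358]
eef_rot: [0.0, -0.121, 0.993, -0.0]
wrist_force: [-0.1, 0.3, 0.1]
opening: -0.001
unit tip mm [ 3.13 70.69 62.82] F [-0.06  0.29  0.05] open -0.001 t 20.9
```

```bash
python3 -m handwheel '[{"offset":[0,0,0.001],"spin":0,"grip":0},{"offset":[0,0,0.002],"spin":0,"grip":0},{"offset":[0,0,0.0025],"spin":0,"grip":0},{"offset":[0,0,0.0025],"spin":0,"grip":0}]'; python3 -c "
from h import *
where()"
python3 -m handwheel '[{"offset":[0.0006,0,0],"spin":0,"grip":0},{"offset":[0.0012,0,0],"spin":0,"grip":0},{"offset":[0.0018,0,0],"spin":0,"grip":0},{"offset":[0.0018,0,0],"spin":0,"grip":0}]'; python3 -c "
from h import *
where()"
python3 -m handwheel '[{"offset":[0,0,-0.004],"spin":0,"grip":0},{"offset":[0,0,-0.02],"spin":0,"grip":0},{"offset":[0.05,-0.02,-0.05],"spin":0,"grip":0},{"offset":[0.11,-0.04,-0.05],"spin":0,"grip":0},{"offset":[0.16,-0.09,-0.05],"spin":0,"grip":0},{"offset":[0.16,-0.09,-0.05],"spin":0,"grip":0}]'; python3 -c "
from h import *
where();z=(.0621,.0646,.066);look('u5',z);t=cams.camera('top');prof(t,z)"
```

```text
time_s: 21.4
eef_pos: [0.5471, 0.225, 0.2339]
eef_rot: [0.0, -0.121, 0.993, -0.0]
wrist_force: [-1.8, -0.8, 5.5]
opening: 0.001
unit tip mm [ 3.32 70.7  60.89] F [-1.81 -0.8   5.48] open 0.001 t 21.4
time_s: 21.9
eef_pos: [0.5458, 0.2246, 0.234]
eef_rot: [0.001, -0.121, 0.993, 0.0]
wrist_force: [3.3, 0.9, 5.5]
opening: -0.001
unit tip mm [ 2.01 70.65 61.03] F [3.31 0.86 5.51] open -0.001 t 21.9
time_s: 22.65
eef_pos: [0.409, 0.097, 0.2831]
eef_rot: [-0.001, -0.12, 0.993, -0.0]
wrist_force: [0.3, 0.6, -0.8]
opening: -0.002
unit tip mm [-161.43  -20.36  110.11] F [ 0.31  0.63 -0.84] open -0.002 t 22.65
0.072 gaps s mm [(16.7, 132), (6.2, 76), (-6.5, 81)]
0.024 gaps s mm [(7.0, 105), (-6.4, 76)]
-0.024 gaps s mm [(8.6, 80), (-6.5, 91)]
```

View pics/u5.png

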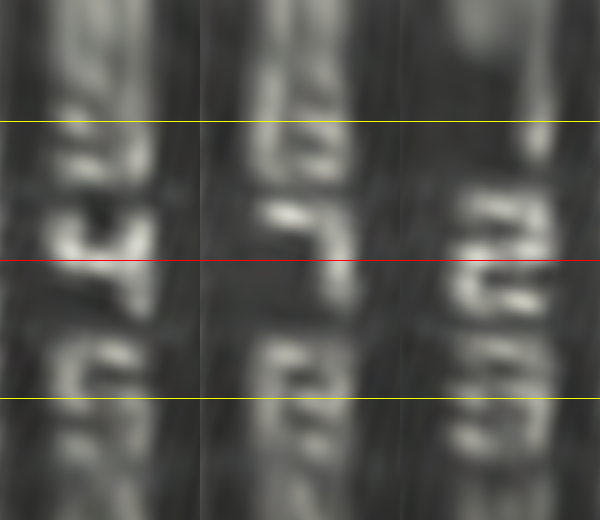

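```bash
python3 -m handwheel '[{"offset":[-0.05,-0.0035,0],"spin":0,"grip":0},{"offset":[-0.11,-0.0035,0.01],"spin":0,"grip":0},{"offset":[-0.15,-0.0035,0.025],"spin":0,"grip":0},{"offset":[-0.1625,-0.0035,0.036],"spin":0,"grip":0},{"offset":[-0.1625,-0.0035,0.0395],"spin":0,"grip":0},{"offset":[-0.1625,-0.0035,0.0395],"spin":0,"grip":0},{"offset":[-0.1625,-0.0035,0.0395],"spin":0,"grip":0}]'; python3 -c "
from h import *
where()"
```

```text
time_s: 23.62
eef_pos: [0.5698, 0.1345, 0.2444]
eef_rot: [0.0, -0.121, 0.993, -0.0]
wrist_force: [1.3, -0.9, -0.3]
opening: -0.003
unit tip mm [  3.64 -22.53  71.36] F [ 1.29 -0.88 -0.26] open -0.003 t 23.625
```

```bash
python3 -m handwheel '[{"offset":[0,0,0.001],"spin":0,"grip":0},{"offset":[0,0,0.002],"spin":0,"grip":0},{"offset":[0,0,0.0035],"spin":0,"grip":0},{"offset":[0,0,0.0035],"spin":0,"grip":0}]'; python3 -c "
from h import *
where()"
```

```text
time_s: 24.12
eef_pos: [0.5699, 0.1342, 0.2402]
eef_rot: [-0.0, -0.121, 0.993, 0.0]
wrist_force: [-0.3, 0.2, 0.2]
opening: 0.003
unit tip mm [  3.76 -22.86  67.15] F [-0.3   0.21  0.16] open 0.003 t 24.125
```

```bash
python3 -m handwheel '[{"offset":[0,0,0.001],"spin":0,"grip":0},{"offset":[0,0,0.002],"spin":0,"grip":0},{"offset":[0,0,0.0028],"spin":0,"grip":0},{"offset":[0,0,0.0028],"spin":0,"grip":0}]'; python3 -c "
from h import *
where()"
python3 -m handwheel '[{"offset":[0.0006,0,0],"spin":0,"grip":0},{"offset":[0.0013,0,0],"spin":0,"grip":0},{"offset":[0.0013,0,0],"spin":0,"grip":0}]'; python3 -c "
from h import *
where()"
python3 -m handwheel '[{"offset":[0,0,-0.004],"spin":0,"grip":0},{"offset":[0,0,-0.02],"spin":0,"grip":0},{"offset":[0.05,0,-0.05],"spin":0,"grip":0},{"offset":[0.11,0,-0.05],"spin":0,"grip":0},{"offset":[0.16,0,-0.05],"spin":0,"grip":0},{"offset":[0.16,0,-0.05],"spin":0,"grip":0}]'; python3 -c "
from h import *
where();z=(.0621,.0646,.066);look('u6',z);t=cams.camera('top');prof(t,z)"
```

```text
time_s: 24.62
eef_pos: [0.5702, 0.1343, 0.238]
eef_rot: [0.0, -0.121, 0.993, -0.0]
wrist_force: [-1.9, -0.9, 4.8]
opening: 0.0
unit tip mm [  4.   -22.85  65.03] F [-1.94 -0.87  4.8 ] open 0.0 t 24.625
time_s: 25.0
eef_pos: [0.5695, 0.1341, 0.2382]
eef_rot: [0.001, -0.121, 0.993, 0.0]
wrist_force: [2.4, 2.0, 5.1]
opening: -0.002
unit tip mm [  3.27 -22.85  65.24] F [2.39 1.98 5.13] open -0.002 t 25.0
time_s: 25.75
eef_pos: [0.4098, 0.0955, 0.2869]
eef_rot: [-0.002, -0.121, 0.993, 0.0]
wrist_force: [0.9, -0.7, 0.1]
opening: 0.0
unit tip mm [-161.06  -22.08  113.86] F [ 0.89 -0.69  0.15] open 0.0 t 25.75
0.072 gaps s mm [(16.7, 131), (6.2, 76), (-6.6, 81)]
0.024 gaps s mm [(7.0, 104), (-6.4, 76)]
-0.024 gaps s mm [(8.3, 77), (-6.7, 93)]
```

View pics/u6.png

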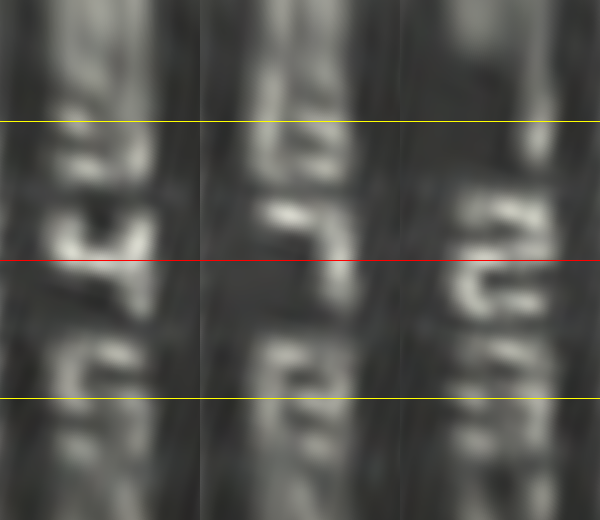

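```bash
python3 -m handwheel '[{"offset":[-0.05,-0.03,0],"spin":0,"grip":0},{"offset":[-0.1,-0.058,0],"spin":0,"grip":0},{"offset":[-0.15,-0.058,0.01],"spin":0,"grip":0},{"offset":[-0.161,-0.058,0.02],"spin":0,"grip":0},{"offset":[-0.161,-0.058,0.033],"spin":0,"grip":0},{"offset":[-0.161,-0.058,0.033],"spin":0,"grip":0},{"offset":[-0.161,-0.058,0.033],"spin":0,"grip":0}]'; python3 -c "
from h import *
where();s=cams.camera('side');im=cv2.resize(s['color'][180:300,270:390],None,fx=4.5,fy=4.5);cv2.imwrite('pics/s7.png',im[:,:,::-1])"
```

```text
time_s: 26.72
eef_pos: [0.5829, 0.078, 0.2547]
eef_rot: [-0.0, -0.121, 0.993, -0.0]
wrist_force: [-1.0, -0.7, 0.2]
opening: 0.003
unit tip mm [  2.88 -80.58  81.7 ] F [-0.98 -0.75  0.15] open 0.003 t 26.725
```

View pics/s7.png

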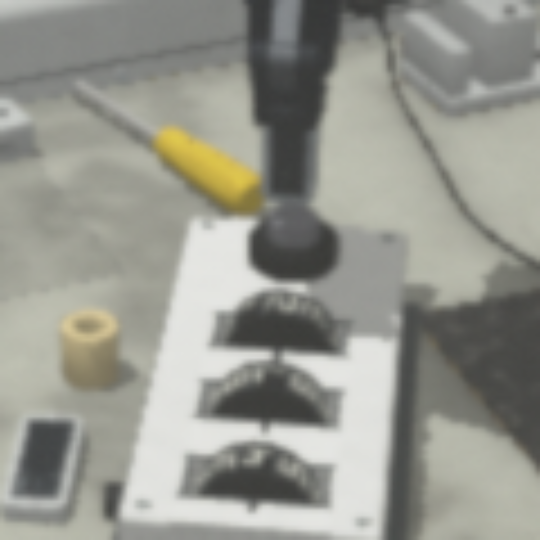

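Shut fingers hang just over the key (crop ~290,200 above key at 290,225). Press down.

```bash
python3 -m handwheel '[{"offset":[0.003,0,0.002],"spin":0,"grip":0},{"offset":[0.003,0,0.004],"spin":0,"grip":0},{"offset":[0.003,0,0.006],"spin":0,"grip":0},{"offset":[0.003,0,0.008],"spin":0,"grip":0},{"offset":[0.003,0,0.01],"spin":0,"grip":0},{"offset":[0.003,0,0.012],"spin":0,"grip":0},{"offset":[0.003,0,0.012],"spin":0,"grip":0}]'; python3 -c "
from h import *
where()"
```

```text
time_s: 27.65
eef_pos: [0.5808, 0.0772, 0.2426]
eef_rot: [-0.0, -0.121, 0.993, -0.0]
wrist_force: [-1.9, -0.5, 4.6]
opening: -0.002
unit tip mm [  0.62 -80.85  69.56] F [-1.88 -0.55  4.64] open -0.002 t 27.65
```

```bash
python3 -m handwheel '[{"offset":[0,0,0.001],"spin":0,"grip":0},{"offset":[0,0,0.002],"spin":0,"grip":0},{"offset":[0,0,0.002],"spin":0,"grip":0}]'; python3 -c "
from h import *
where()"
```

```text
time_s: 28.02
eef_pos: [0.5808, 0.0772, 0.2406]
eef_rot: [0.0, -0.121, 0.993, -0.0]
wrist_force: [-1.9, -0.5, 5.3]
opening: 0.001
unit tip mm [  0.61 -80.84  67.59] F [-1.85 -0.52  5.27] open 0.001 t 28.025
```

```bash
python3 -m handwheel '[{"offset":[0,0,0.001],"spin":0,"grip":0},{"offset":[0,0,0.002],"spin":0,"grip":0},{"offset":[0,0,0.002],"spin":0,"grip":0}]'; python3 -c "
from h import *
where()"
```

```text
time_s: 28.4
eef_pos: [0.5809, 0.0772, 0.2402]
eef_rot: [0.0, -0.121, 0.993, -0.0]
wrist_force: [-7.6, -0.4, 16.6]
opening: -0.002
unit tip mm [  0.73 -80.83  67.24] F [-7.61 -0.35 16.57] open -0.002 t 28.4
```

```bash
python3 -m handwheel '[{"offset":[0,0,-0.004],"spin":0,"grip":0},{"offset":[0,0,-0.014],"spin":0,"grip":0},{"offset":[0,0,-0.04],"spin":0,"grip":0},{"offset":[0.06,0,-0.06],"spin":0,"grip":0},{"offset":[0.12,0,-0.08],"spin":0,"grip":0},{"offset":[0.17,0,-0.08],"spin":0,"grip":0},{"offset":[0.17,0,-0.08],"spin":0,"grip":0},{"offset":[0.17,0,-0.08],"spin":0,"grip":0},{"offset":[0.17,0,-0.08],"spin":0,"grip":0}]'; python3 -c "
from h import *
where();z=(.0621,.0646,.066);look('u8',z);t=cams.camera('top');prof(t,z);s=cams.camera('side')
im=np.hstack([cv2.resize(p['color'][a:a+130,b:b+130],(395,395),interpolation=2) for p,a,b in((t,200,270),(s,220,275))]);cv2.imwrite('pics/e8.png',im[:,:,::-1])
for n in['hex_key','marking_tag','bush']:print(n,tri([t,s],[landmark_of(t,n)[0]['uv'],landmark_of(s,n)[0]['uv']]).round(3))"
```

```text
time_s: 29.52
eef_pos: [0.4169, 0.0364, 0.3189]
eef_rot: [0.0, -0.121, 0.993, -0.0]
wrist_force: [0.6, 0.1, -0.4]
opening: -0.003
unit tip mm [-168.34  -81.17  145.86] F [ 0.56  0.05 -0.39] open -0.003 t 29.525
0.072 gaps s mm [(16.6, 132), (6.2, 76), (-6.6, 83)]
0.024 gaps s mm [(7.0, 106), (-6.3, 76)]
-0.024 gaps s mm [(8.3, 79), (-6.8, 96)]
hex_key [0.529 0.275 0.135]
marking_tag [0.642 0.188 0.002]
bush [0.648 0.116 0.011]
```

View pics/u8.png

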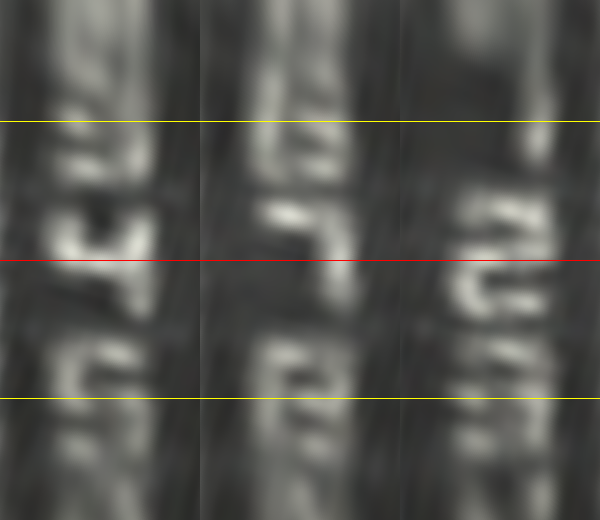

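View pics/e8.png

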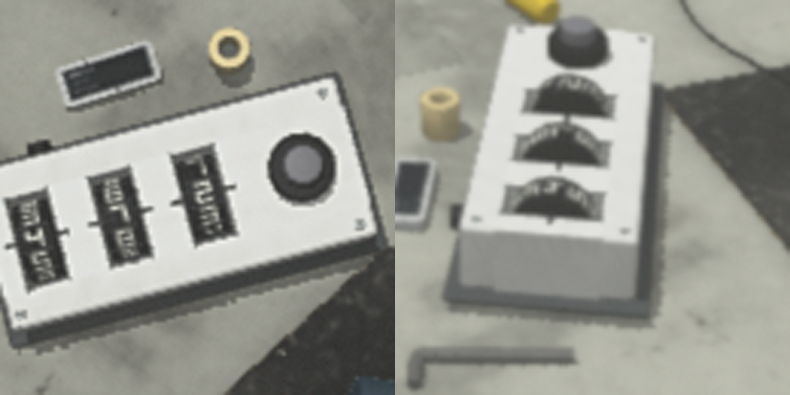

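```bash
python3 -c "
from h import *
print(ctrl.hand_in())"
```

```text
the job is handed in; nothing more can be done
None
```

The wheels read 4 7 2 from left to right, and I pressed the enter key once and let it come back up. The job is handed in, done in about 30 s.

- **Wheels:** I felt for each wheel's top with the closed fingertips, finding them at about 62.1, 64.6 and 66.0 mm. I then rolled them with about 5 to 8 N and trimmed the left and right ones by about 1 mm. In the last top-camera picture each digit sits within about 0.8 mm of rim from its index marks. The right wheel is furthest off, by about 0.04 rad.
- **Enter key:** it moved down under about 5 N, then hit its stop, where the force rose to 16.6 N and travel ended. The last pictures show it standing up again, with the arm well clear.
- **Bystanders:** the marking tag and bush measured within about 5 mm of where they started, which is within measuring error. My last position check of the hex key failed: it gave an impossible height of 135 mm, from a wrong detection. In the picture the hex key still lies left of the unit, and the arm did not go near it.

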